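# Lift the block out of the dry-block heater

### The arm

A 6-joint arm with a two-finger parallel gripper is mounted at the origin on the work surface. World frame = base frame: x ahead of the robot, y to its left, z up, the work surface at z = 0. Lengths are in m, angles in rad, forces in N, time in s.
With the tool pointing down it reaches from about 0.25 to 0.725 m from the base axis. Payload 9.7 kg.
Tool frame: the origin (TCP) lies at the very end of the fingers, on their centre line; the grasp point (between the pads) lies manip.hold_point_z behind it (manip.hold_point_z is the distance from the TCP to the grasp point, in m); z points along the fingers, y is the direction in which the jaws open and shut (so a half turn about z gives the same grasp; the last joint's range is limited). The gripper opens to 85 mm and grips with 20 to 120 N. Pads are 22 mm wide; open, the fingers measure 114 mm over their backs; the gripper's body (76 mm by 85 mm) begins 54 mm behind the grasp point. The pads swing forward as they close: fully open they stand 13 mm farther back than shut.
Start: joints at [-1.335, 0.087, 0.176, 1.66, 0, 1.571], TCP at [0.128, -0.535, 0.231] pointing down, gripper open.
Joint ranges: [-3.13, 3.13], [-0.85, 1.81], [-1.15, 1.24], [-2.2, 2.28], [-1.44, 1.52], [-3.14, 3.14]. Speed limits (rad/s): [2.22, 2.22, 2.57, 3.14, 3.14, 3.14].

### API

Orientations are given as a rotation vector (axis times angle).
In Python, from cell import manip gives the robot as it stands. The module is installed in compiled form; this text tells all that it offers.
- The arm moves only by the tool send_rows, never from a script. Its argument "moves" is one flat list of numbers, 7 for each row, row after row: the shift along the tool's x, y, z in units of 30 mm (1.0 is 30 mm), then the turn, a rotation vector about the tool's x, y, z in units of 6 degrees (1.0 is 6 degrees), then the finger opening in mm, from 0 to 85.4. In form: [tx, ty, tz, rx, ry, rz, fingers, tx, ty, tz, rx, ry, rz, fingers, ...]. A call has 1 to 20 rows; each row shifts and turns the pose as measured when the row begins, along the tool's axes as they then stand; what a row does not reach is not made up. A row lasts 1/8 s, in which the tool goes at most 62.5 mm and 10.7 degrees, less where a joint would pass 70% of its speed; a pose out of reach is approached as far as the arm can. A call is refused whole if a number of a shift passes 1 or a number of a turn 1, either way. A call with a gripper value outside its range is refused whole. The fingers move at their own pace and stop on an object; the grip force is fixed at half the most. Time passes only in rows, so rows that do not move let the fingers close. It gives the time, the measured TCP pose, the force and the opening at its end, in the units of the state.
- manip.sense(): the state, without advancing time (a new reading comes with each control period).
- manip.grab_frame(name): name is "scene" or "top"; returns a dict with "color" (384x512x3 uint8, red, green, blue), "vertical_fov" (degrees; the focal length in pixels is half the picture's height over the tangent of half this angle, whatever the lens; pixels are square), "cx", "cy" (the principal point, pixels), "cam_to_world" (4x4, takes a point from camera to world coordinates). Camera axes: x right, y up, looking along -z (the intrinsics and any distortion apply to the point x, -y, -z); pixel columns grow to the right and rows downward; lengths in m; the calibration is good to about 2 mm. A picture is of the moment at which its call begins. There is no depth.
- manip.finish_job(): hands the job in, once; it reports no verdict.
Trained networks look in a picture, given as the dict that the camera call returned (one of the last four; its "shot" number tells which), for a name from the list of things; names that differ only in an ending like _2 or _b are one class to them, and where a whole thing is asked for, a point or a joint stands for the part that bears it (a point fixed in the world has none). Each returns a list of dicts, best first, with "p" (0 to 1); they miss things now and then, are a little off and sometimes report something else, mostly with a low value. They report only what shows in the picture. A call takes as long as a camera call.
- manip.trace(picture, label): "region" (384x512 bool, what is visible of it) and "point" ([column, row] in pixels, amid what is visible of it).
- manip.spot_point(picture, label): "point" ([column, row] in pixels: a listed point, or the origin of a listed thing).
The state is a dict: "time_s": time; "joint_pos": joint angles; "qd": joint speeds; "joint_torque": joint torques, N m; "position": TCP position; "eef_rot": TCP orientation; "force": force on the tool from outside, world axes, zero at the start; "moment": the same for the moment, N m; "gripper_width": opening from 0.0 (shut) to 1.0 (fully open).
Only numpy, scipy, OpenCV 4.12 (cv2) and the standard library are available. Lean on these libraries where they do the work, as an engineer would, in place of code of your own. Each camera call takes 0.05 s, during which the arm holds its last target. There are 200 camera calls.

### The job

Change-over on the dry-block heater: put the orange-handled lifter into the slot of the aluminium block, turn it a quarter turn clockwise (seen from above) so that it locks, and pull the block straight up out of its well. Set the block down gently, upright in the middle of the steel tray, and leave the lifter locked in it, standing upright. Then close the heater's blue lid fully over the empty well, and leave the other things on the bench where they are.

Things in the scene. Friction and masses are not known exactly. Their poses are not given: they have to be found in the camera images.
- lifter: T-handled block lifter, about 0.22 kg. Origin: centre of the underside of its steel collar (48 mm across, 6 mm thick); z up along the 12 mm rod. At its foot a flat lug 28 mm long (x), 10 mm wide (y), from z = -26 mm (lowest point) to -18 mm. Starts upright in the stand at any yaw, collar on the stand's top. Half a turn about z makes no difference.
- lifter_bar (a point): centre of the lifter's orange crossbar, 125 mm above the collar's underside, axes as the lifter's. Bar 80 mm long (x, parallel to the lug), 16 mm thick (y), 24 mm high: grip it across the 16 mm.
- block: loose aluminium block, 90 (x) x 70 (y) x 60 mm (z), 0.3 to 0.6 kg; dark dots on its top are look only. Origin: centre of its underside. Starts in the heater's well, squared to it, its top flush with the heater's top.
- block_slot (a point): centre of the slot in the block's top, axes as the block's. Slot 35 mm (x) by 15 mm (y) through a 14 mm lip, chamber 35 mm square below, 32 mm deep in all. Put the lifter in, bar along x, collar down on the top (lug then 4 mm under the lip). Stops let it turn only clockwise from above, about 90 degrees, till the bar lies along y; pulled, the lug catches under the lip after 4 mm.
- heater: fixed white dry-block heater, 75 mm high. Origin: on the bench under the centre of its well; z up. Well 95 mm (x) by 75 mm (y), 60 mm deep (floor at z = 15 mm): 2.5 mm of room round the block. Housing spans x -115 to +65 mm and y -65 to +75 mm. Small display on the -x side.
- lid (a joint): angle of the blue lid: 0 closed, flat on the heater; starts near upright (1.5 to 1.75); limit 1.8. It closes by swinging toward the heater's -y. Stiff hinge (0.22 N m): it stays where left; 2 to 4 N at its free edge moves it. It can be pushed over from behind with closed fingertips, then pressed down from above.
- lid_hinge (a point): middle of the lid's hinge axis: on the heater at y = +68 mm, z = +75 mm; axes as the heater's, the hinge runs along x.
- lid_edge (a point): middle of the lid's free edge, 110 mm from the hinge. Lid 125 mm wide (x), 10 mm thick: when closed its top is 86 mm above the bench, its underside 76 mm. A white tab, 50 mm wide, reaches on to 127 mm from the hinge. This point is 81 mm high when closed, about 185 mm when open.
- tray: fixed square steel tray, 170 x 170 mm outside, walls 5 mm thick and 16 mm high, floor 5 mm thick. Origin: under its centre.
- stand: fixed grey stand for the lifter, 90 x 90 mm, 45 mm high, with a 34 mm square hole 35 mm deep in the middle. Origin: under its centre.
- beaker: bystander: glass beaker, 72 mm across, 95 mm high; origin under its centre.
- bottle: bystander: amber bottle, 64 mm across, 150 mm high; origin under its centre.
- spare_block: bystander: smaller aluminium block without a slot, 80 x 50 x 45 mm; origin under its centre.
- tube_rack: bystander: blue test-tube rack 70 x 150 mm, 84 mm high with its tubes; origin under its centre.
- jar: bystander: glass jar with a blue lid, 68 mm across, 85 mm high; origin under its centre.

How it is judged:
By the outcome, as a careful person would: the job done as asked, in the order asked, and still so for the second after the job is handed in, with the robot touching nothing.
It also fails if it takes over 72 s, if anything falls off the work surface, if the arm or the gripper's body presses on something with over 40 N, if the wrist force passes 120 N, or if a joint passes its speed limit or range.

## Working session

There is one attempt and no reset: what is moved stays moved. The work goes in short steps, Python scripts to look and compute and a tool call to move; the robot and the scene stay as the last step left them, time stands still between calls to the robot, and variables do not carry over. Pictures are saved under pics/ and viewed, about 8 in all and at most 12, crops included, and the job is handed in when it is done.

Besides the shell and the picture viewer there is one more tool, called after "Call:" as name(argument=value, ...) on one line, values as JSON. send_rows: Moves the arm, as the interface text tells. Its arguments: {"type":"object","properties":{"moves":{"type":"array","items":{"type":"number"}}},"required":["moves"]}

```bash
mkdir -p pics; cat > h.py <<'E'
import numpy as np, cv2
from cell import manip
from scipy.spatial.transform import Rotation as R
def cam(p):
    h,w=p["color"].shape[:2]; f=h/2/np.tan(np.radians(p["vertical_fov"])/2)
    return f,np.array(p["cam_to_world"])
def ray(p,uv):
    f,T=cam(p); d=np.array([(uv[0]-p["cx"])/f,-(uv[1]-p["cy"])/f,-1.]); 
    return T[:3,3],T[:3,:3]@d
def atz(p,uv,z):
    o,d=ray(p,uv); return o+d*(z-o[2])/d[2]
def proj(p,X):
    f,T=cam(p); c=(np.atleast_2d(X)-T[:3,3])@T[:3,:3]
    return np.c_[p["cx"]+f*c[:,0]/-c[:,2], p["cy"]-f*c[:,1]/-c[:,2]]
def tri(a,ua,b,ub):
    o1,d1=ray(a,ua);o2,d2=ray(b,ub); d1/=np.linalg.norm(d1);d2/=np.linalg.norm(d2)
    s=np.linalg.lstsq(np.c_[d1,-d2],o2-o1,rcond=None)[0]
    A=o1+s[0]*d1;B=o2+s[1]*d2; return (A+B)/2,np.linalg.norm(A-B)
def save(p,n): cv2.imwrite("pics/"+n,cv2.cvtColor(p["color"],cv2.COLOR_RGB2BGR))
E
python3 - <<'E'
from h import *
np.set_printoptions(precision=4,suppress=True)
ps={n:manip.grab_frame(n) for n in("scene","top")}
for n,p in ps.items():
    save(p,n+"0.png"); print(n,[ (k,v) for k,v in p.items() if k!="color"])
im=np.vstack([ps[n]["color"] for n in ps]); 
names="lifter lifter_bar block block_slot heater lid_hinge lid_edge tray stand beaker bottle spare_block tube_rack jar".split()
for l in names:
    r={n:manip.spot_point(p,l) for n,p in ps.items()}
    print(l,{n:[(np.round(x["point"],1),round(x["p"],2)) for x in v[:2]] for n,v in r.items()}, tri(ps["scene"],r["scene"][0]["point"],ps["top"],r["top"][0]["point"]) if all(r.values()) else None)
print(manip.sense())
E
```

```text
scene [('vertical_fov', 55.664276847468805), ('cx', 253.3952294832331), ('cy', 193.45202552713323), ('cam_to_world', array([[-0.8574, -0.3225,  0.4012,  1.1057],
       [ 0.5147, -0.5398,  0.6661,  0.8398],
       [ 0.0017,  0.7776,  0.6288,  0.8699],
       [ 0.    ,  0.    ,  0.    ,  1.    ]])), ('shot', 1)]
top [('vertical_fov', 55.87224286410021), ('cx', 263.9809380961582), ('cy', 186.39047200627695), ('cam_to_world', array([[-0.0015,  0.9878, -0.1557,  0.451 ],
       [-0.9999, -0.004 , -0.0159,  0.0627],
       [-0.0164,  0.1557,  0.9877,  1.1738],
       [ 0.    ,  0.    ,  0.    ,  1.    ]])), ('shot', 2)]
lifter {'scene': [(array([244.4, 149.9]), 0.55), (array([201. , 202.7]), 0.54)], 'top': [(array([391.2, 238.1]), 0.83)]} (array([ 0.464 , -0.3069,  0.0459]), np.float64(0.0068510186339885365))
lifter_bar {'scene': [(array([312.5, 233.2]), 0.54), (array([243.2, 124.8]), 0.52)], 'top': [(array([402.9, 238.9]), 0.81), (array([225.3, 154.4]), 0.46)]} (array([ 0.3653, -0.2284, -0.2468]), np.float64(0.46422923138707056))
block {'scene': [(array([368.2, 281.9]), 0.63), (array([31
[... 1875 characters left out ...]
0029]), np.float64(0.007642433750478955))
jar {'scene': [(array([251.3, 268.8]), 0.65)], 'top': [(array([222.6, 157.8]), 0.97), (array([219.2, 224.8]), 0.56)]} (array([ 0.7371,  0.2197, -0.0108]), np.float64(0.0036160651851772354))
{'time_s': 1.5, 'joint_pos': array([-1.335 ,  0.0869,  0.1759,  1.6598,  0.    ,  1.5708]), 'qd': array([-0.0013, -0.0008, -0.0001,  0.0007,  0.0005, -0.0012]), 'joint_torque': array([ -0.0029, -52.0096,  46.4855,   0.0018,  -0.0001,   0.    ]), 'position': array([ 0.1285, -0.5348,  0.2313]), 'eef_rot': array([-3.1198, -0.3695, -0.    ]), 'force': array([-0.1214,  0.6078, -0.3251]), 'moment': array([ 0.0082, -0.0087,  0.0436]), 'gripper_width': 1.0034401573160256}
```

```bash
python3 - <<'E'
import cv2,numpy as np
a=cv2.imread("pics/scene0.png");b=cv2.imread("pics/top0.png")
# scene crop x2 ; top crop x2
cv2.imwrite("pics/sc.png",cv2.resize(a[80:340,140:440],None,fx=2.3,fy=2.3,interpolation=cv2.INTER_CUBIC))
cv2.imwrite("pics/tc.png",cv2.resize(b[110:310,120:440],None,fx=2.5,fy=2.5,interpolation=cv2.INTER_CUBIC))
E
```

```text
(no output)
```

View pics/sc.png

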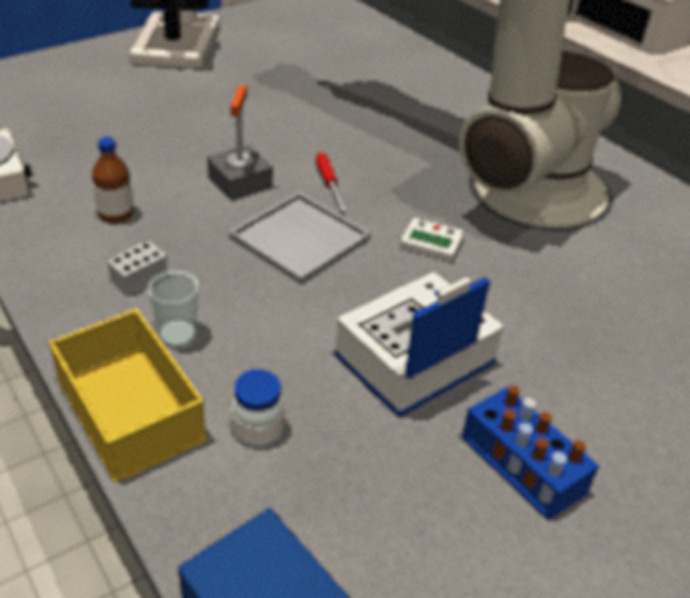

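View pics/tc.png

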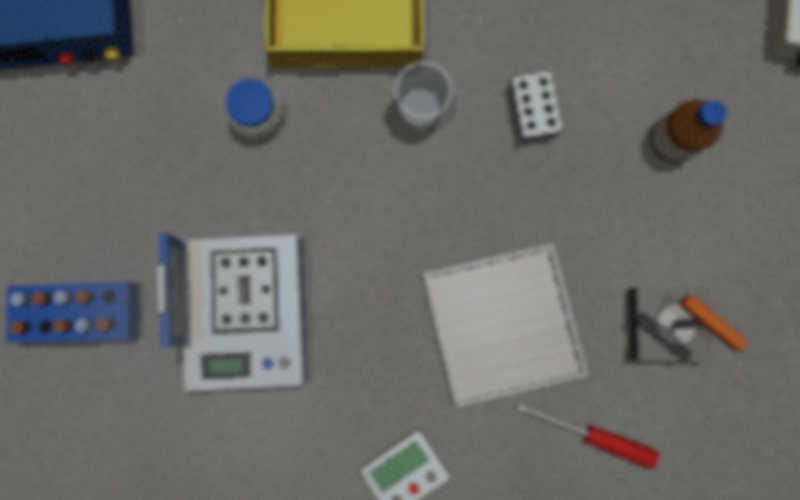

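```bash
cat >> h.py <<'E'
from scipy.optimize import least_squares
def avg(n,k=3):
    ps=[manip.grab_frame(n) for _ in range(k)]
    p=dict(ps[-1]); p["avg"]=np.mean([q["color"].astype(float) for q in ps],0); return p
def orange(p,box=None):
    a=p["avg"]; w=np.clip((a[...,0]-a[...,2]-60)/60,0,1)*((a[...,0]-a[...,1])>30)*(a[...,1]>0.28*a[...,0])
    return w
def mom(w):
    m=cv2.moments(w.astype(np.float32)); c=np.array([m["m10"],m["m01"]])/m["m00"]
    return c,0.5*np.arctan2(2*m["mu11"],m["mu20"]-m["mu02"]),m["m00"]
def boxpts(L,c,yaw):
    s=np.array([[i,j,k] for i in(-1,1) for j in(-1,1) for k in(-1,1)])*np.array(L)/2
    return s@R.from_euler("z",yaw).as_matrix().T+c
def hullmom(p,X):
    h=cv2.convexHull(proj(p,X).astype(np.float32)); m=cv2.moments(h)
    return np.array([m["m10"],m["m01"]])/m["m00"],0.5*np.arctan2(2*m["mu11"],m["mu20"]-m["mu02"]),m["m00"]
def fitbar(pp,ms,x0):
    def f(x):
        e=[]
        for p,m in zip(pp,ms):
            c,a,_=hullmom(p,boxpts([.08,.016,.024],x[:3],x[3])); d=(a-m[1]+np.pi/2)%np.pi-np.pi/2
            e+=[*(c-m[0]),d*10]
        return e
    return least_squares(f,x0)
def component(w,near,thr=.3):
    n,l,s,c=cv2.connectedComponentsWithStats((w>thr).astype(np.uint8))
    i=1+np.argmin([np.hypot(*(c[k]-near))+(1000 if s[k,4]<8 else 0) for k in range(1,n)])
    return w*cv2.dilate((l==i).astype(np.uint8),np.ones((3,3)))
E
python3 - <<'E'
from h import *
np.set_printoptions(precision=4,suppress=True)
s,t=avg("scene"),avg("top")
np.savez("f0.npz",s=s["avg"],t=t["avg"])
ms=[mom(component(orange(s),(243,123))),mom(component(orange(t),(405,238)))]
print(ms)
r=fitbar([s,t],ms,[.464,-.307,.17,.8]); print("bar",r.x,r.fun)
# dots in top
g=t["avg"].mean(2); crop=g[205:247,200:236]
u=cv2.resize(crop,None,fx=8,fy=8,interpolation=cv2.INTER_CUBIC)
th=cv2.adaptiveThreshold(np.clip(u,0,255).astype(np.uint8),255,0,cv2.THRESH_BINARY_INV,61,12)
n,l,st,c=cv2.connectedComponentsWithStats(th)
for k in range(1,n): 
    if st[k,4]>60: 
        uv=(c[k]+.5)/8-.5+[200,205]; print(st[k],uv,atz(t,uv,.075))
v=np.vstack([cv2.cvtColor(np.clip(u,0,255).astype(np.uint8),cv2.COLOR_GRAY2BGR),cv2.cvtColor(th,cv2.COLOR_GRAY2BGR)]) 
sc=s["avg"][190:250,280:360,::-1]
v=np.hstack([v[:336],v[336:]]);
su=cv2.resize(np.clip(sc,0,255).astype(np.uint8),None,fx=7.2,fy=7.2,interpolation=cv2.INTER_CUBIC)
tl=cv2.resize(np.clip(t["avg"][205:285,285:420,::-1],0,255).astype(np.uint8),None,fx=3,fy=3,interpolation=cv2.INTER_CUBIC)
C=np.zeros((590,800,3),np.uint8); C[:336,:v.shape[1]]=v; C[340:580,:405]=tl; su=cv2.resize(su,(380,285)); C[300:585,415:795]=su
cv2.imwrite("pics/m1.png",C)
E
```

```text
[(array([243.1877, 122.0332]), np.float64(-1.2160232576718608), 44.49444449367002), (array([405.7436, 238.6662]), np.float64(0.6894646150244148), 120.29999989736825)]
bar [ 0.4636 -0.3066  0.1742  0.8   ] [-0.0476  0.5189  0.5443  0.4687  0.0296  0.4075]
[ 0  0 24  6 93] [200.6633 204.8031] [0.568  0.2741 0.075 ]
[25  0 31  4 99] [204.6787 204.7557] [0.5681 0.2618 0.075 ]
[   32    30   224   281 14173] [217.8623 226.378 ] [0.5023 0.2202 0.075 ]
[182  61  31  34 793] [224.1966 214.2455] [0.539  0.2016 0.075 ]
[124  64  33  31 828] [217.0466 214.4863] [0.5383 0.2234 0.075 ]
[ 68  66  31  33 778] [209.9545 214.7931] [0.5374 0.245  0.075 ]
[ 123  122   40   92 2905] [217.4453 225.3869] [0.5053 0.2215 0.075 ]
[195 151  29  29 660] [225.6411 225.1888] [0.5058 0.1967 0.075 ]
[ 59 156  32  28 692] [208.9169 225.7943] [0.5041 0.2474 0.075 ]
[186 239  31  32 764] [224.7248 236.3793] [0.4723 0.1989 0.075 ]
[128 241  34  32 808] [217.5769 236.653 ] [0.4715 0.2205 0.075 ]
[ 71 244  31  32 757] [210.2902 237.0321] [0.4704 0.2425 0.075 ]
```

View pics/m1.png

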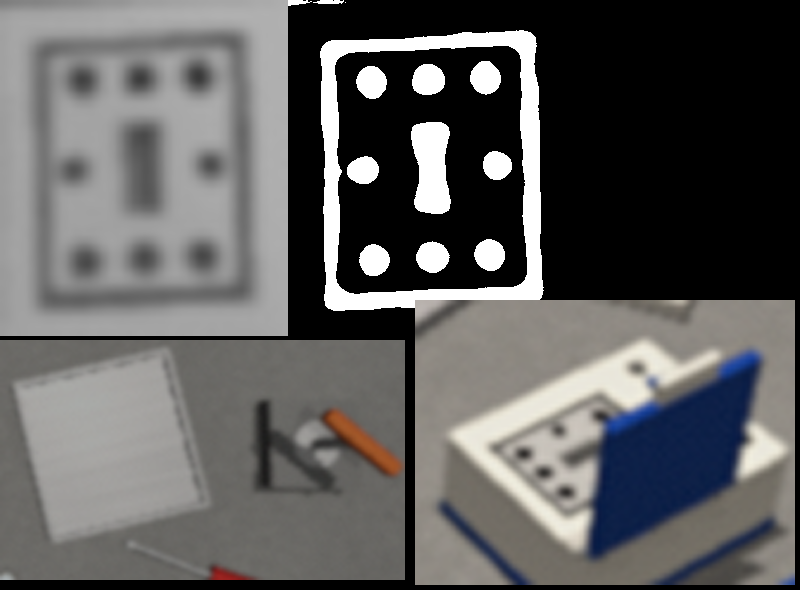

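```bash
sed -i 's/return least_squares(f,x0)/return least_squares(f,x0,diff_step=1e-3,x_scale=[.1,.1,.1,.5])/' h.py; cat >> h.py <<'E'
def go(pos,yaw=None):
    s=manip.sense(); M=R.from_rotvec(s["eef_rot"]).as_matrix(); psi=np.arctan2(M[1,0],M[0,0])
    d=(np.array(pos)-s["position"])@M/.03
    print("t %.2f pos %s psi %.1f tilt %.2f F %s w %.3f"%(s["time_s"],s["position"].round(4),np.degrees(psi),np.degrees(np.arccos(-M[2,2])),s["force"].round(1),s["gripper_width"]))
    print("shift units (30mm)",d.round(2), "turn z units(6deg)", None if yaw is None else round(-np.degrees((yaw-psi+np.pi)%(2*np.pi)-np.pi)/6,2))
E
python3 - <<'E'
from h import *
np.set_printoptions(precision=4,suppress=True)
s,t=manip.grab_frame("scene"),manip.grab_frame("top"); f=np.load("f0.npz"); s["avg"],t["avg"]=f["s"],f["t"]
ms=[mom(component(orange(s),(243,123))),mom(component(orange(t),(405,238)))]
for pp,mm in(([s,t],ms),):
    r=fitbar(pp,mm,[.464,-.307,.17,.9]); print("bar",r.x,np.degrees(r.x[3]),r.fun,hullmom(t,boxpts([.08,.016,.024],r.x[:3],r.x[3])),hullmom(s,boxpts([.08,.016,.024],r.x[:3],r.x[3])))
# collar/rod line check, tray fit: trace region
for l in("tray","stand","lid","heater"):
    for p in(s,t):
        q=manip.trace(p,l)[:1]
        if q: 
            rg=q[0]["region"].astype(np.uint8); c=max(cv2.findContours(rg,0,2)[0],key=cv2.contourArea); rr=cv2.minAreaRect(c); print(l,q[0]["p"],rg.sum(),rr, [atz(p,u,.016 if l=="tray" else .045 if l=="stand" else .075).round(4)[:2] for u in cv2.boxPoints(rr)])
# lid edge/hinge multiple detections avg
print("hold",manip.hold_point_z, manip.sense()["moment"])
go([.4636,-.3066,.28],r.x[3])
E
```

```text
bar [ 0.4639 -0.3044  0.1775  0.8348] 47.831715723862935 [ 0.1687  0.0399 -0.0418  0.068  -0.0968  0.0833] (array([405.8116, 238.5694]), np.float64(0.6977902531873245), 260.16320613375865) (array([243.3564, 122.0731]), np.float64(-1.2201984903641172), 83.31290272221668)
tray 0.56 1290 ((270.1647033691406, 182.25881958007812), (35.28038787841797, 50.0061149597168), 57.528804779052734) [array([ 0.5667, -0.1598]), array([ 0.3162, -0.2344]), array([ 0.3731, -0.0223]), array([0.5947, 0.0268])]
tray 0.63 2929 ((320.88238525390625, 239.52940368652344), (54.81304931640625, 54.327980041503906), 75.96376037597656) [array([0.5263, 0.0053]), array([ 0.5679, -0.1636]), array([ 0.401 , -0.1993]), array([ 0.3608, -0.0341])]
stand 0.6 468 ((244.4044647216797, 154.2528076171875), (21.36165428161621, 28.557159423828125), 77.00537872314453) [array([ 0.5098, -0.3606]), array([ 0.3797, -0.3451]), array([ 0.4479, -0.1956]), array([ 0.5662, -0.2135])]
stand 0.97 729 ((387.0, 239.0), (30.0, 34.0), 90.0) [array([ 0.5099, -0.2466]), array([ 0.5097, -0.3511]), array([ 0.4186, -0.3455]), array([ 0.4187, -0.2424
[... 293 characters left out ...]
89, 12.509180068969727), 88.36341857910156) [array([0.5735, 0.3366]), array([0.5744, 0.2982]), array([0.438 , 0.2903]), array([0.437, 0.328])]
heater 0.9 2676 ((323.4000244140625, 227.8000030517578), (50.087921142578125, 74.23745727539062), 63.43495178222656) [array([0.6029, 0.1626]), array([0.3059, 0.142 ]), array([0.3985, 0.3448]), array([0.6509, 0.3445])]
heater 0.84 2574 ((211.5, 234.0), (62.0, 59.0), 90.0) [array([0.5738, 0.3316]), array([0.5732, 0.1507]), array([0.3878, 0.1492]), array([0.3879, 0.3253])]
hold 0.0187 [-0.014  -0.0547  0.0016]
t 2.30 pos [ 0.1285 -0.5348  0.2313] psi 13.5 tilt 0.00 F [ 0.5  0.9 -0.5] w 0.998
shift units (30mm) [12.64 -4.79 -1.62] turn z units(6deg) -5.72
```

```bash
cat >> h.py <<'E'
def orange(p):
    a=p["avg"]; c=a[...,0]-a[...,2]; return np.clip(c-12,0,None)
def barmask(p,near,rad=22):
    w=orange(p); yy,xx=np.mgrid[:384,:512]; w=w*(np.hypot(xx-near[0],yy-near[1])<rad)
    m=np.percentile(w[w>0],97) if (w>0).any() else 1
    w=np.clip(w/m,0,1); n,l=cv2.connectedComponents((w>.15).astype(np.uint8))
    k=l[int(round(near[1])),int(round(near[0]))]; return w*(l==k)
E
python3 - <<'E'
from h import *
np.set_printoptions(precision=4,suppress=True)
s,t=manip.grab_frame("scene"),manip.grab_frame("top"); f=np.load("f0.npz"); s["avg"],t["avg"]=f["s"],f["t"]
ms=[mom(barmask(s,(243,122))),mom(barmask(t,(405,238)))]
r=fitbar([s,t],ms,[.464,-.307,.17,.9]); print(ms);print("bar",r.x,np.degrees(r.x[3]),r.fun,hullmom(t,boxpts([.08,.016,.024],r.x[:3],r.x[3])),hullmom(s,boxpts([.08,.016,.024],r.x[:3],r.x[3])))
print(f["t"][232:246,396:416,0].astype(int)-f["t"][232:246,396:416,2].astype(int))
E
```

```text
[(array([243.156 , 122.2712]), np.float64(-1.237508847265989), 45.97639100253582), (array([405.6671, 238.6778]), np.float64(0.6872490926799707), 159.07407367229462)]
bar [ 0.4639 -0.3046  0.1763  0.8451] 48.41882590613869 [ 0.1802  0.0427 -0.0007  0.0718 -0.1025  0.01  ] (array([405.7389, 238.5754]), np.float64(0.6882450517530775), 258.9209110678639) (array([243.3362, 122.3139]), np.float64(-1.237583337238795), 82.20677559706382)
[[109 117 119 120 114  97  67  37  15   7   4   4   4   5   5   4   4   4
    5   5]
 [ 99 113 117 118 120 117 101  73  41  19   7   5   4   5   5   5   5   4
    4   5]
 [ 76  98 110 115 119 121 117 104  77  47  22   8   4   4   5   4   5   4
    5   5]
 [ 39  72  96 108 115 118 119 118 108  83  51  25  10   5   5   5   5   5
    4   5]
 [ 17  41  69  92 104 113 117 118 119 110  88  57  30  13   7   5   4   5
    5   5]
 [  9  20  40  67  86  99 107 116 120 120 114  95  68  37  16   7   5   4
    4   5]
 [  3   6  19  37  60  81 101 110 116 119 119 114 101  72  41  18   8   5
    5   6]
 [  2   2   6  15  31  57  81  99 110 115 119 119 117 104  77  47  22  10
    5   4]
 [  2   1   1   5  11  26  49  74  94 107 116 119 120 118 107  84  54  27
   12   5]
 [  3   2   2   2   3   9  20  40  65  89 107 115 118 120 119 110  91  63
   34  14]
 [  4   3   2   2   3   5   9  16  32  61  87 103 110 115 119 119 114  99
   70  39]
 [  4   4   3   4   3   3   4   6  13  28  53  80  94 107 115 118 120 117
  102  75]
 [  4   4   3   4   4   4   5   5   6  13  24  46  72  95 109 116 118 120
  118 106]
 [  3   4   4   4   3   4   4   3   4   6  12  22  40  70  93 108 116 120
  121 119]]
```

Call:
send_rows(moves=[0.97, -0.37, 0, 0, 0, 0, 60, 0.97, -0.37, 0, 0, 0, 0, 60, 0.97, -0.37, 0, 0, 0, 0, 60, 0.97, -0.37, 0, 0, 0, 0, 60, 0.97, -0.37, 0, 0, 0, 0, 60, 0.97, -0.37, 0, 0, 0, 0, 60, 0.97, -0.37, 0, 0, 0, 0, 60, 0.97, -0.37, 0, 0, 0, 0, 60, 0.97, -0.37, 0, 0, 0, 0, 60, 0.97, -0.37, 0, 0, 0, 0, 60, 0.97, -0.37, 0, 0, 0, 0, 60, 0.97, -0.37, 0, 0, 0, 0, 60, 0, 0, 0, 0, 0, -1, 60, 0, 0, 0, 0, 0, -1, 60, 0, 0, 0, 0, 0, -1, 60, 0, 0, 0, 0, 0, -1, 60, 0, 0, 0, 0, 0, -1, 60, 0, 0, 0, 0, 0, -0.9, 60])

```text
time_s: 4.65
position: [0.4473, -0.3164, 0.2309]
eef_rot: [2.846, 1.328, 0.0]
force: [-0.4, -0.0, 0.0]
gripper_width: 0.7
```

```bash
python3 - <<'E'
from h import *
go([.4638,-.3055,.24],np.radians(48.8))
E
```

```text
t 4.65 pos [ 0.4473 -0.3164  0.2309] psi 50.0 tilt 0.04 F [-0.4 -0.   0. ] w 0.700
shift units (30mm) [ 0.63  0.19 -0.3 ] turn z units(6deg) 0.2
```

Call:
send_rows(moves=[0.6, 0.19, -0.1, 0, 0, 0.2, 60, 0.03, 0, 0, 0, 0, 0, 60])

```text
time_s: 4.9
position: [0.464, -0.3056, 0.2339]
eef_rot: [2.86, 1.299, 0.0]
force: [-0.5, -0.4, 0.1]
gripper_width: 0.703
```

```bash
python3 - <<'E'
from h import *
go([.4638,-.3055,.1515],np.radians(48.8))
s,t=avg("scene",2),avg("top",2)
a=cv2.resize(s["avg"][70:190,180:310,::-1],None,fx=4,fy=4,interpolation=cv2.INTER_CUBIC);b=cv2.resize(t["avg"][190:290,350:450,::-1],(280,280),interpolation=cv2.INTER_CUBIC)
C=np.zeros((480,800,3));C[:480,:520]=a;C[:280,520:]=b; cv2.imwrite("pics/m2.png",C)
E
```

```text
t 4.90 pos [ 0.464  -0.3056  0.2339] psi 48.9 tilt 0.04 F [-0.5 -0.4  0.1] w 0.703
shift units (30mm) [-0.   -0.01  2.75] turn z units(6deg) 0.01[ WARN:0@11.003] global loadsave.cpp:1063 imwrite_ Unsupported depth image for selected encoder is fallbacked to CV_8U.
```

View pics/m2.png

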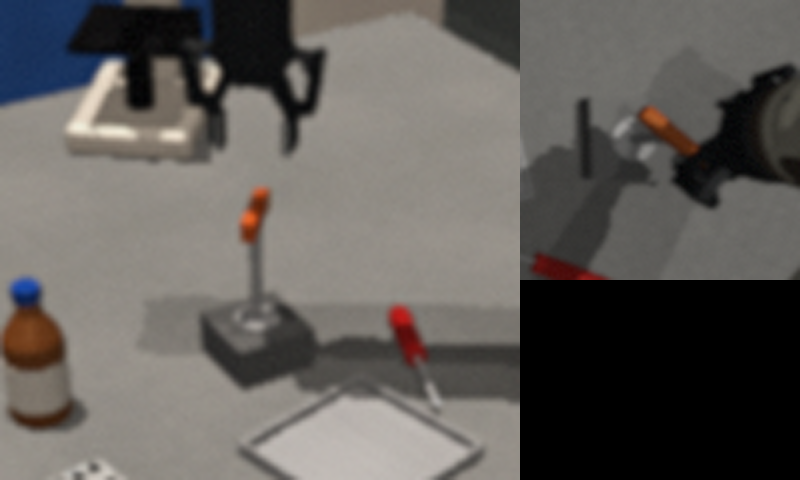

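Call:
send_rows(moves=[0, 0, 0.9, 0, 0, 0, 60, 0, 0, 0.9, 0, 0, 0, 60, 0, 0, 0.9, 0, 0, 0, 60, 0, 0, 0.05, 0, 0, 0, 60, 0, 0, 0, 0, 0, 0, 0, 0, 0, 0, 0, 0, 0, 0, 0, 0, 0, 0, 0, 0, 0, 0, 0, 0, 0, 0, 0, 0, 0, 0, 0, 0, 0, 0, 0])

```text
time_s: 6.22
position: [0.4624, -0.3083, 0.1533]
eef_rot: [2.857, 1.294, 0.003]
force: [-0.2, -0.6, -1.5]
gripper_width: 0.175
```

```bash
python3 - <<'E'
from h import *
go([.464,-.3056,.25],np.radians(48.8))
E
```

```text
t 6.22 pos [ 0.4624 -0.3083  0.1533] psi 48.7 tilt 0.32 F [-0.2 -0.6 -1.5] w 0.175
shift units (30mm) [ 0.1  -0.   -3.22] turn z units(6deg) -0.01
```

Call:
send_rows(moves=[0, 0, -0.5, 0, 0, 0, 0, 0, 0, -0.9, 0, 0, 0, 0, 0, 0, -1, 0, 0, 0, 0, 0, 0, -1, 0, 0, 0, 0, 0.5, -0.37, 0, 0, 0, 0, 0, 0.97, -0.72, 0, 0, 0, 0, 0, 0.97, -0.72, 0, 0, 0, 0, 0, 0.97, -0.72, 0, 0, 0, 0, 0, 0.97, -0.72, 0, 0, 0, 0, 0, 0.97, -0.72, 0, 0, 0, 0, 0, 0.97, -0.72, 0, 0, 0, 0, 0, 0.97, -0.72, 0, 0, 0, 0, 0, 0.97, -0.72, 0, 0, 0, 0, 0, 0.97, -0.72, 0, 0, 0, 0, 0, 0.97, -0.72, 0, 0, 0, 0, 0, 0.97, -0.72, 0, 0, 0, 0, 0, 0.97, -0.72, 0, 0, 0, 0, 0, 0.97, -0.72, 0, 0, 0, 0, 0, 0.5, -0.37, 0, 0, 0, 0, 0])

```text
time_s: 8.6
position: [0.4954, 0.2243, 0.2524]
eef_rot: [-2.86, -1.3, 0.009]
force: [-0.2, 0.2, -2.8]
gripper_width: 0.178
```

```bash
python3 - <<'E'
from h import *
go([.505,.222,.26],np.radians(182.2))
E
```

```text
t 8.60 pos [0.4954 0.2243 0.2524] psi 48.9 tilt 0.32 F [-0.2  0.2 -2.8] w 0.178
shift units (30mm) [ 0.15  0.29 -0.26] turn z units(6deg) -22.22
```

Call:
send_rows(moves=[0.15, 0.29, -0.1, 0, 0, -1, 0, 0, 0, 0, 0, 0, -1, 0, 0, 0, 0, 0, 0, -1, 0, 0, 0, 0, 0, 0, -1, 0, 0, 0, 0, 0, 0, -1, 0, 0, 0, 0, 0, 0, -1, 0, 0, 0, 0, 0, 0, -1, 0, 0, 0, 0, 0, 0, -1, 0, 0, 0, 0, 0, 0, -1, 0, 0, 0, 0, 0, 0, -1, 0, 0, 0, 0, 0, 0, -1, 0, 0, 0, 0, 0, 0, -1, 0, 0, 0, 0, 0, 0, -1, 0, 0, 0, 0, 0, 0, -1, 0, 0, 0, 0, 0, 0, -1, 0, 0, 0, 0, 0, 0, -1, 0, 0, 0, 0, 0, 0, -1, 0, 0, 0, 0, 0, 0, -1, 0, 0, 0, 0, 0, 0, -1, 0, 0, 0, 0, 0, 0, -1, 0])

```text
time_s: 11.1
position: [0.4953, 0.2212, 0.2487]
eef_rot: [-0.194, -3.118, 0.017]
force: [0.3, 0.0, -1.5]
gripper_width: 0.174
```

Call:
send_rows(moves=[0, 0, 0, 0, 0, -1, 0, 0, 0, 0, 0, 0, -1, 0, 0, 0, 0, 0, 0, -0.3, 0, 0, 0, 0, 0, 0, 0, 0])

```text
time_s: 11.6
position: [0.4937, 0.2206, 0.2478]
eef_rot: [0.191, -3.115, 0.015]
force: [0.0, 0.4, -2.5]
gripper_width: 0.177
```

```bash
python3 - <<'E'
from h import *
np.set_printoptions(precision=4,suppress=True)
go([.505,.222,.26],np.radians(182.2))
s,t=avg("scene",3),avg("top",3)
np.savez("f1.npz",s=s["avg"],t=t["avg"])
P=manip.sense()["position"]; b=P+[0,0,.0167]
us,ut=proj(s,b)[0],proj(t,b)[0]; print(us,ut)
for p in(s,t):
    print(manip.spot_point(p,"lifter_bar")[:2],manip.spot_point(p,"lifter")[:2])
a=cv2.resize(s["avg"][170:260,270:370,::-1],(500,450),interpolation=cv2.INTER_CUBIC);b=cv2.resize(t["avg"][190:260,180:240,::-1],(300,350),interpolation=cv2.INTER_CUBIC)
C=np.zeros((450,800,3));C[:,:500]=a;C[:350,500:]=b; cv2.imwrite("pics/m3.png",np.clip(C,0,255).astype(np.uint8))
E
```

```text
t 11.60 pos [0.4937 0.2206 0.2478] psi -173.0 tilt 1.32 F [ 0.   0.4 -2.5] w 0.177
shift units (30mm) [-0.37 -0.   -0.41] turn z units(6deg) 0.8
[325.1303 172.1705] [206.8422 226.2022]
[{'point': [325.3, 172.9], 'p': 0.82}] [{'point': [321.1, 203.4], 'p': 0.58}]
[{'point': [205.4, 224.7], 'p': 0.5}] [{'point': [216.5, 228.7], 'p': 0.52}]
```

View pics/m3.png

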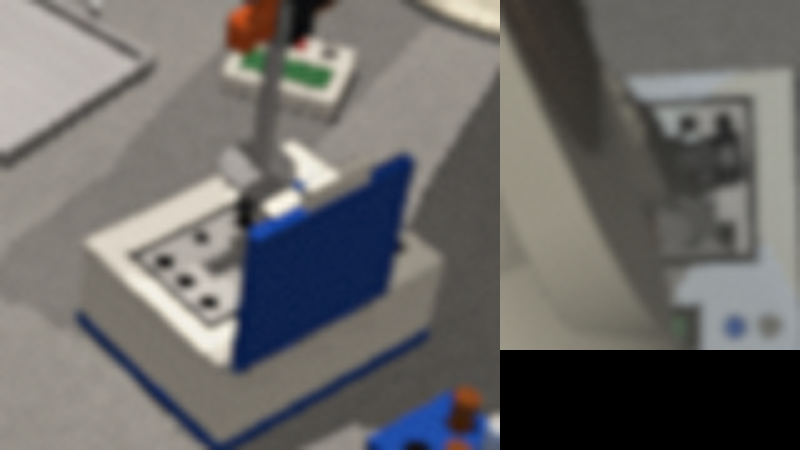

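```bash
cat >> h.py <<'E'
def cross(C,p,X,x0,y0,k,col):
    for q in proj(p,X): cv2.drawMarker(C,tuple(((q-[x0,y0]+.5)*k).astype(int).tolist()),col,0,12,1)
E
python3 - <<'E'
from h import *
np.set_printoptions(precision=4,suppress=True)
s,t=manip.grab_frame("scene"),manip.grab_frame("top"); f=np.load("f1.npz")
st=manip.sense(); M=R.from_rotvec(st["eef_rot"]).as_matrix(); print(M)
b=st["position"]-M[:,2]*.0167
k=8; C=cv2.resize(f["s"][165:235,285:365,::-1],None,fx=k,fy=k,interpolation=cv2.INTER_CUBIC); C=np.clip(C*1.2,0,255).astype(np.uint8)
for z in (0,-.045,-.085,-.122,-.125,-.151):
    cross(C,s,b+[0,0,z],285,165,k,(0,255,0)); cross(C,s,b-M[:,2]*z,285,165,k,(0,255,255)); print(z,proj(s,b+[0,0,z]))
cv2.imwrite("pics/m4.png",C)
E
```

```text
[[-0.9921 -0.1237 -0.0198]
 [-0.1235  0.9923 -0.011 ]
 [ 0.0211 -0.0084 -0.9997]]
0 [[325.0851 172.2317]]
-0.045 [[323.1562 184.7285]]
-0.085 [[321.5257 195.2929]]
-0.122 [[320.0829 204.6405]]
-0.125 [[319.9686 205.3813]]
-0.151 [[318.9935 211.6987]]
```

View pics/m4.png

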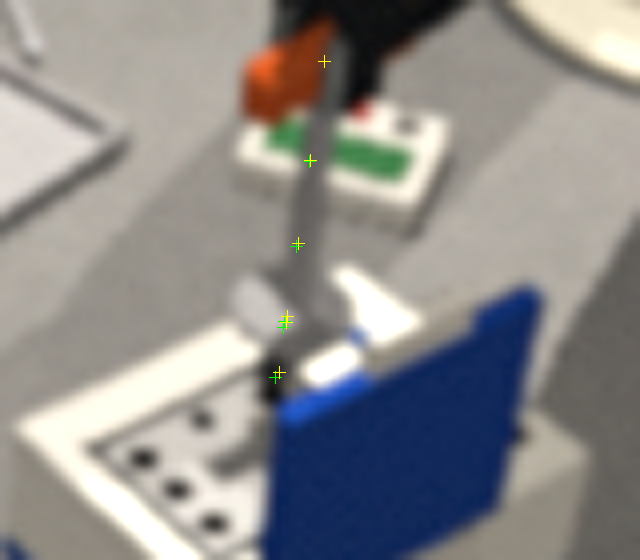

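```bash
cat >> h.py <<'E'
def go(pos,yaw):
    s=manip.sense(); M=R.from_rotvec(s["eef_rot"]).as_matrix(); psi=np.arctan2(M[1,0],M[0,0])
    T=np.array([[np.cos(yaw),np.sin(yaw),0],[np.sin(yaw),-np.cos(yaw),0],[0,0,-1.]])
    d=(np.array(pos)-s["position"])@M/.03; w=np.degrees(R.from_matrix(M.T@T).as_rotvec())/6
    print("t %.2f pos %s psi %.1f tilt %.2f F %s mom %s w %.3f"%(s["time_s"],s["position"].round(4),np.degrees(psi),np.degrees(np.arccos(-M[2,2])),s["force"].round(1),s["moment"].round(2),s["gripper_width"]))
    print("shift",d.round(2),"turn",w.round(2))
E
python3 - <<'E'
from h import *
np.set_printoptions(precision=4,suppress=True)
s=manip.grab_frame("scene"); f=np.load("f1.npz")
D=np.array([[.539,.2016],[.5383,.2234],[.5374,.245],[.5058,.1967],[.5041,.2474],[.4723,.1989],[.4715,.2205],[.4704,.2425],[.5053,.2215]])
print((proj(s,np.c_[D,np.full(9,.075)])-[285,165]+.5)*8)
g=cv2.resize(f["s"][165:235,285:365].mean(2),None,fx=8,fy=8,interpolation=cv2.INTER_CUBIC)
for c in [(142,458),(178,489),(213,522),(203,418)]:
    w=np.clip(150-g[c[1]-16:c[1]+17,c[0]-16:c[0]+17],0,None); m=cv2.moments(w); print(c,m["m10"]/m["m00"]+c[0]-16,m["m01"]/m["m00"]+c[1]-16)
go([.508,.222,.2478],np.radians(182.3))
E
```

```text
[[145.0925 461.1103]
 [180.2435 493.4886]
 [216.3745 526.1852]
 [204.0786 424.6212]
 [287.8588 498.9448]
 [273.0441 398.9723]
 [308.7709 429.4204]
 [346.614  460.9415]
 [243.7981 460.7399]]
(142, 458) 141.92490804503547 459.3483061417475
(178, 489) 175.83724716941651 489.83256837594035
(213, 522) 213.0488280585295 523.9811414608654
(203, 418) 200.3034749066296 417.3080939164609
t 12.25 pos [0.494  0.2207 0.2479] psi -172.9 tilt 1.30 F [ 0.4 -0.2 -1.9] mom [0.03 0.02 0.07] w 0.180
shift [-0.47 -0.02 -0.01] turn [-0.09 -0.2   0.8 ]
```

Call:
send_rows(moves=[-0.45, -0.02, 0, -0.09, -0.2, 0.8, 0, 0, 0, 0, 0, 0, 0, 0])

```text
time_s: 12.5
position: [0.5075, 0.2219, 0.2477]
eef_rot: [-0.061, 3.141, 0.0]
force: [-1.2, -0.4, -2.0]
gripper_width: 0.177
```

```bash
python3 - <<'E'
from h import *
go([.5075,.2212,.215],np.radians(182.3))
E
```

```text
t 12.50 pos [0.5075 0.2219 0.2477] psi -177.8 tilt 0.03 F [-1.2 -0.4 -2. ] mom [ 0.05  0.06 -0.03] w 0.177
shift [ 0.   -0.02  1.09] turn [ 0.    0.   -0.01]
```

Call:
send_rows(moves=[0, -0.02, 0.5, 0, 0, 0, 0, 0, 0, 0.5, 0, 0, 0, 0, 0, 0, 0.2, 0, 0, 0, 0, 0, 0, 0.15, 0, 0, 0, 0])

```text
time_s: 13.0
position: [0.5064, 0.221, 0.2035]
eef_rot: [0.067, -3.139, 0.001]
force: [-0.3, -0.3, -2.5]
gripper_width: 0.177
```

```bash
python3 - <<'E'
from h import *
go([.5075,.2212,.1833],np.radians(182.3))
s=avg("scene",2); k=8; C=cv2.resize(s["avg"][165:235,285:365,::-1],None,fx=k,fy=k,interpolation=cv2.INTER_CUBIC); C=np.clip(C*1.2,0,255).astype(np.uint8)
cv2.imwrite("pics/m5.png",C)
E
```

```text
t 13.00 pos [0.5064 0.221  0.2035] psi -177.6 tilt 0.12 F [-0.3 -0.3 -2.5] mom [-0.02 -0.02  0.02] w 0.177
shift [-0.04  0.01  0.67] turn [-0.01 -0.02  0.02]
```

View pics/m5.png

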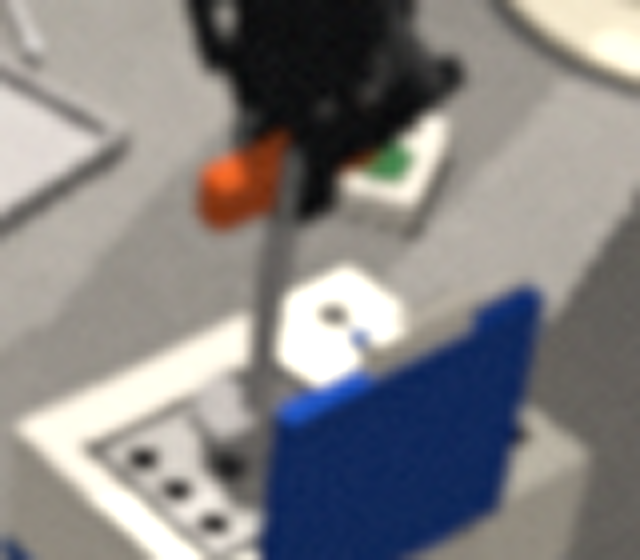

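Call:
send_rows(moves=[-0.04, 0, 0.2, 0, 0, 0, 0, 0, 0, 0.2, 0, 0, 0, 0])

```text
time_s: 13.35
position: [0.508, 0.2212, 0.1918]
eef_rot: [0.067, -3.14, 0.0]
force: [0.6, -0.1, -2.4]
gripper_width: 0.176
```

Call:
send_rows(moves=[0, 0, 0.15, 0, 0, 0, 0, 0, 0, 0.1, 0, 0, 0, 0])

```text
time_s: 13.6
position: [0.508, 0.2212, 0.1836]
eef_rot: [0.067, -3.14, 0.0]
force: [-0.8, 0.1, -1.6]
gripper_width: 0.177
```

Inserted freely; press lightly to the collar contact.

Call:
send_rows(moves=[0, 0, 0.07, 0, 0, 0, 0, 0, 0, 0.05, 0, 0, 0, 0])

```text
time_s: 13.85
position: [0.5083, 0.2212, 0.1826]
eef_rot: [-0.067, 3.139, 0.001]
force: [-3.4, -2.2, 8.7]
gripper_width: 0.175
```

Call:
send_rows(moves=[0, 0, -0.04, 0, 0, 0, 0, 0, -0.01, 0, 0, 0, 1, 0, 0, -0.01, 0, 0, 0, 1, 0, 0, -0.01, 0, 0, 0, 1, 0, 0, -0.01, 0, 0, 0, 1, 0, 0, -0.01, 0, 0, 0, 1, 0, 0, -0.01, 0, 0, 0, 1, 0])

```text
time_s: 14.72
position: [0.5082, 0.2196, 0.1836]
eef_rot: [0.936, 2.997, 0.003]
force: [0.3, -0.2, -2.6]
gripper_width: 0.179
```

```bash
python3 - <<'E'
from h import *
go([.5058,.2187,.1836],np.radians(92.3))
E
```

```text
t 14.72 pos [0.5082 0.2196 0.1836] psi 145.3 tilt 0.15 F [ 0.3 -0.2 -2.6] mom [ 0.02 -0.05 -0.01] w 0.179
shift [ 0.05 -0.07 -0.  ] turn [0.03 0.   8.84]
```

Call:
send_rows(moves=[0, -0.01, 0, 0, 0, 1, 0, 0, -0.01, 0, 0, 0, 1, 0, 0, -0.01, 0, 0, 0, 1, 0, 0, -0.01, 0, 0, 0, 1, 0, 0, -0.01, 0, 0, 0, 1, 0, 0, -0.01, 0, 0, 0, 1, 0, 0, -0.01, 0, 0, 0, 1, 0])

```text
time_s: 15.6
position: [0.5068, 0.2186, 0.1826]
eef_rot: [1.979, 2.439, 0.003]
force: [-0.2, -0.1, -1.4]
gripper_width: 0.177
```

```bash
python3 - <<'E'
from h import *
go([.5058,.2187,.1836],np.radians(92.3))
E
```

```text
t 15.60 pos [0.5068 0.2186 0.1826] psi 101.9 tilt 0.12 F [-0.2 -0.1 -1.4] mom [ 0.04 -0.15 -0.06] w 0.177
shift [ 0.01 -0.03 -0.03] turn [ 0.02 -0.01  1.6 ]
```

Call:
send_rows(moves=[0, -0.01, -0.03, 0, 0, 0.8, 0, 0, -0.01, 0, 0, 0, 0.8, 0, 0, 0, 0, 0, 0, 0.2, 0])

```text
time_s: 15.98
position: [0.5063, 0.2186, 0.1832]
eef_rot: [2.207, 2.235, 0.003]
force: [-0.9, 0.4, -1.3]
gripper_width: 0.174
```

```bash
python3 - <<'E'
from h import *
go([.5058,.2187,.1836],np.radians(92.3))
E
```

```text
t 15.97 pos [0.5063 0.2186 0.1832] psi 90.7 tilt 0.10 F [-0.9  0.4 -1.3] mom [ 0.03 -0.05 -0.  ] w 0.174
shift [ 0.   -0.02 -0.01] turn [ 0.02 -0.01 -0.27]
```

Call:
send_rows(moves=[0, 0, 0, 0, 0, 0.4, 0, 0, 0, 0, 0, 0, 0.2, 0])

```text
time_s: 16.23
position: [0.5063, 0.2186, 0.1829]
eef_rot: [2.276, 2.165, 0.002]
force: [-0.2, 0.5, -2.9]
gripper_width: 0.18
```

```bash
python3 - <<'E'
from h import *
go([.5058,.2187,.1836],np.radians(92.3))
E
```

```text
t 16.23 pos [0.5063 0.2186 0.1829] psi 87.1 tilt 0.08 F [-0.2  0.5 -2.9] mom [ 0.   -0.02 -0.01] w 0.180
shift [ 0.   -0.02 -0.02] turn [ 0.01 -0.01 -0.86]
```

Call:
send_rows(moves=[0, 0, -0.15, 0, 0, 0, 0, 0, 0, -0.15, 0, 0, 0, 0, 0, 0, -0.15, 0, 0, 0, 0, 0, 0, -0.15, 0, 0, 0, 0, 0, 0, 0, 0, 0, 0, 0])

```text
time_s: 16.85
position: [0.5061, 0.2184, 0.2014]
eef_rot: [-2.273, -2.168, 0.0]
force: [-0.4, -0.8, -5.1]
gripper_width: 0.18
```

```bash
python3 - <<'E'
from h import *
go([.506,.2187,.28],np.radians(90))
E
```

```text
t 16.85 pos [0.5061 0.2184 0.2014] psi 87.3 tilt 0.01 F [-0.4 -0.8 -5.1] mom [ 0.   -0.01 -0.04] w 0.180
shift [ 0.01 -0.   -2.62] turn [-0.    0.   -0.45]
```

Call:
send_rows(moves=[0, 0, -0.3, 0, 0, 0, 0, 0, 0, -0.4, 0, 0, 0, 0, 0, 0, -0.4, 0, 0, 0, 0, 0, 0, -0.5, 0, 0, 0, 0, 0, 0, -0.6, 0, 0, 0, 0, 0, 0, -0.5, 0, 0, 0, 0, 0, 0, -0.2, 0, 0, 0, 0, 0, 0, 0, 0, 0, 0, 0])

```text
time_s: 17.85
position: [0.5063, 0.2185, 0.2958]
eef_rot: [2.273, 2.168, 0.004]
force: [-0.8, 0.2, -6.6]
gripper_width: 0.177
```

```bash
python3 - <<'E'
from h import *
np.set_printoptions(precision=4,suppress=True)
go([.469,-.097,.28],np.radians(87))
s,t=avg("scene",2),avg("top",2)
a=cv2.resize(s["avg"][140:260,260:390,::-1],(520,480),interpolation=cv2.INTER_CUBIC);b=cv2.resize(t["avg"][190:260,180:240,::-1],(280,327),interpolation=cv2.INTER_CUBIC)
C=np.zeros((480,800,3));C[:,:520]=a;C[:327,520:]=b; cv2.imwrite("pics/m6.png",np.clip(C,0,255).astype(np.uint8))
# tray edges in saved top frame f0: corners via bright region
f=np.load("f0.npz"); g=f["t"].mean(2)
m=np.zeros(g.shape,np.uint8); m[200:285,285:358]=(g[200:285,285:358]>135)
n,l,stt,c=cv2.connectedComponentsWithStats(m); k=1+np.argmax(stt[1:,4]); cc=max(cv2.findContours((l==k).astype(np.uint8),0,1)[0],key=cv2.contourArea)
rr=cv2.minAreaRect(cc); print(stt[k],rr,atz(t,rr[0],.008),[atz(t,u,.005)[:2] for u in cv2.boxPoints(rr)], g[240,285:360:4].astype(int))
print([ (x["point"],x["p"]) for p in(s,t) for x in manip.spot_point(p,"tray")[:1]])
E
```

```text
t 17.85 pos [0.5063 0.2185 0.2958] psi 87.3 tilt 0.16 F [-0.8  0.2 -6.6] mom [-0.03  0.05 -0.02] w 0.177
shift [-10.57  -0.75   0.51] turn [ 0.02 -0.01  0.05]
[ 290  208   61   64 2704] ((320.4941101074219, 239.72352600097656), (54.34107208251953, 51.846370697021484), 77.47119140625) [ 0.4625 -0.0978  0.008 ] [array([0.5292, 0.0002]), array([ 0.565 , -0.1634]), array([ 0.3971, -0.1947]), array([ 0.3625, -0.0348])] [102 104 106 161 164 164 166 167 166 163 163 162 162 160 156 148 132 103
 103]
[([270.7, 185.3], 0.67), ([318.6, 237.2], 0.95)]
```

View pics/m6.png

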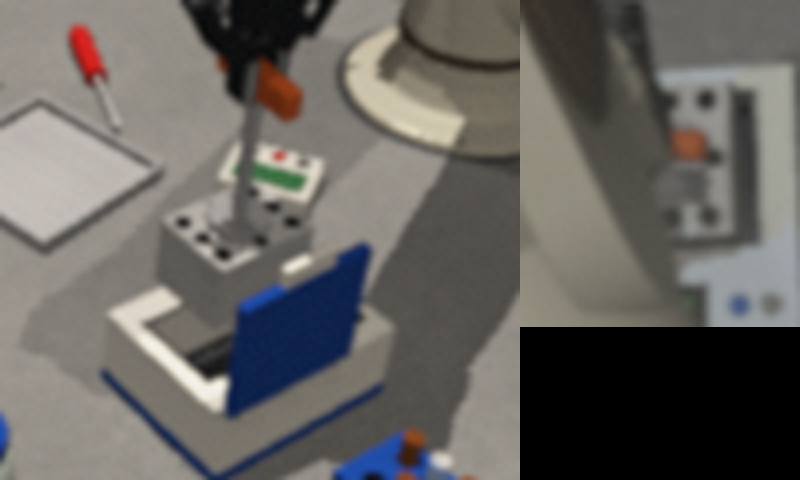

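Call:
send_rows(moves=[-0.3, -0.03, 0, 0, 0, 0, 0, -0.6, -0.05, 0, 0, 0, 0, 0, -0.8, -0.07, 0, 0, 0, 0, 0, -0.9, -0.08, 0, 0, 0, 0, 0, -0.9, -0.08, 0, 0, 0, 0, 0, -0.9, -0.08, 0, 0, 0, 0, 0, -0.9, -0.08, 0, 0, 0, 0, 0, -0.9, -0.08, 0, 0, 0, 0, 0, -0.9, -0.08, 0, 0, 0, 0, 0, -0.9, -0.08, 0, 0, 0, 0, 0, -0.9, -0.08, 0, 0, 0, 0, 0, -0.8, -0.07, 0, 0, 0, 0, 0, -0.6, -0.05, 0, 0, 0, 0, 0, -0.3, -0.03, 0, 0, 0, 0, 0, 0, 0, 0, 0, 0, 0, 0])

```text
time_s: 20.02
position: [0.4525, -0.1208, 0.296]
eef_rot: [2.278, 2.156, -0.001]
force: [0.1, -0.9, -5.8]
gripper_width: 0.175
```

```bash
python3 - <<'E'
from h import *
go([.464,-.1005,.19],np.radians(87))
E
```

```text
t 20.02 pos [ 0.4525 -0.1208  0.296 ] psi 86.9 tilt 0.29 F [ 0.1 -0.9 -5.8] mom [-0.17  0.03  0.03] w 0.175
shift [0.71 0.34 3.53] turn [ 0.03  0.04 -0.02]
```

Call:
send_rows(moves=[0.35, 0.17, 0.4, 0.03, 0.04, 0, 0, 0.35, 0.17, 0.6, 0, 0, 0, 0, 0, 0, 0.7, 0, 0, 0, 0, 0, 0, 0.7, 0, 0, 0, 0, 0, 0, 0.6, 0, 0, 0, 0, 0, 0, 0.3, 0, 0, 0, 0, 0, 0, 0.1, 0, 0, 0, 0, 0, 0, 0, 0, 0, 0, 0])

```text
time_s: 21.02
position: [0.4654, -0.0917, 0.1861]
eef_rot: [-2.27, -2.165, -0.002]
force: [0.3, 0.5, -5.3]
gripper_width: 0.175
```

```bash
python3 - <<'E'
from h import *
np.set_printoptions(precision=4,suppress=True)
go([.464,-.1005,.1768],np.radians(87))
s,t=avg("scene",2),avg("top",2)
a=cv2.resize(s["avg"][120:225,210:320,::-1],(524,500),interpolation=cv2.INTER_CUBIC);b=cv2.resize(t["avg"][200:285,280:360,::-1],(276,293),interpolation=cv2.INTER_CUBIC)
C=np.zeros((500,800,3));C[:,:524]=a;C[:293,524:]=b; cv2.imwrite("pics/m7.png",np.clip(C,0,255).astype(np.uint8))
E
```

```text
t 21.02 pos [ 0.4654 -0.0917  0.1861] psi 87.3 tilt 0.30 F [ 0.3  0.5 -5.3] mom [-0.02 -0.04 -0.  ] w 0.175
shift [-0.3  -0.03  0.31] turn [-0.03 -0.04  0.05]
```

View pics/m7.png

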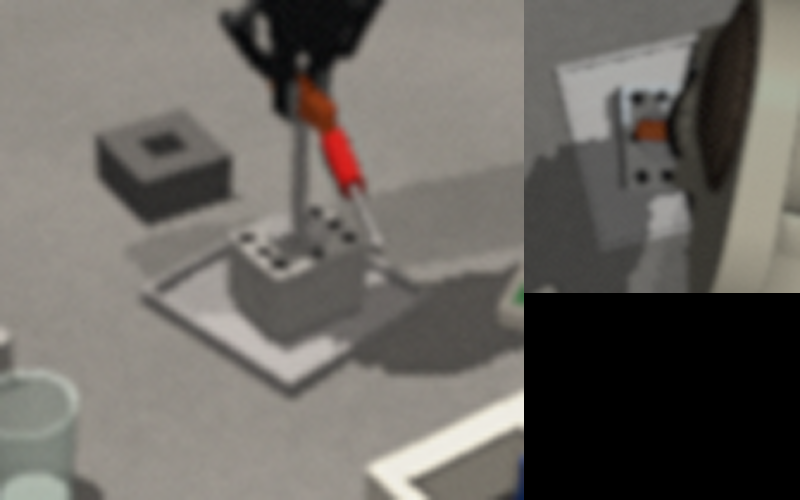

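Call:
send_rows(moves=[-0.14, -0.02, 0, -0.03, -0.04, 0, 0, -0.14, 0, 0, 0, 0, 0, 0, 0, 0, 0, 0, 0, 0, 0])

```text
time_s: 21.6
position: [0.4647, -0.1014, 0.1873]
eef_rot: [2.273, 2.165, 0.002]
force: [0.5, -0.6, -5.3]
gripper_width: 0.171
```

```bash
python3 - <<'E'
from h import *
go([.464,-.1005,.1768],np.radians(87))
E
```

```text
t 21.60 pos [ 0.4647 -0.1014  0.1873] psi 87.2 tilt 0.15 F [ 0.5 -0.6 -5.3] mom [-0.14  0.02  0.01] w 0.171
shift [ 0.03 -0.03  0.35] turn [0.02 0.01 0.04]
```

Call:
send_rows(moves=[0, 0, 0.12, 0, 0, 0, 0, 0, 0, 0.1, 0, 0, 0, 0, 0, 0, 0.08, 0, 0, 0, 0, 0, 0, 0.05, 0, 0, 0, 0])

```text
time_s: 22.1
position: [0.4647, -0.1014, 0.1761]
eef_rot: [2.273, 2.165, 0.002]
force: [-0.2, -0.5, -1.9]
gripper_width: 0.175
```

Call:
send_rows(moves=[0, 0, 0.05, 0, 0, 0, 0, 0, 0, 0.04, 0, 0, 0, 0, 0, 0, 0, 0, 0, 0, 0])

```text
time_s: 22.48
position: [0.4651, -0.1014, 0.174]
eef_rot: [2.272, 2.164, 0.003]
force: [-0.7, -0.0, -2.4]
gripper_width: 0.181
```

```bash
python3 - <<'E'
from h import *
go([.464,-.1005,.1728],np.radians(87))
E
```

```text
t 22.48 pos [ 0.4651 -0.1014  0.174 ] psi 87.2 tilt 0.23 F [-0.7 -0.  -2.4] mom [ 0.02  0.16 -0.02] w 0.181
shift [ 0.03 -0.04  0.04] turn [0.04 0.01 0.04]
```

Call:
send_rows(moves=[0, 0, 0.04, 0.04, 0.01, 0, 0, 0, 0, 0.02, 0, 0, 0, 0])

```text
time_s: 22.72
position: [0.4652, -0.1014, 0.1726]
eef_rot: [2.275, 2.167, 0.001]
force: [-0.2, 0.3, 1.7]
gripper_width: 0.177
```

```bash
python3 - <<'E'
from h import *
go([.464,-.1005,.1728],np.radians(87))
E
```

```text
t 22.73 pos [ 0.4652 -0.1014  0.1726] psi 87.2 tilt 0.02 F [-0.2  0.3  1.7] mom [ 0.04  0.41 -0.08] w 0.177
shift [ 0.03 -0.04 -0.01] turn [ 0.   -0.    0.04]
```

Call:
send_rows(moves=[0, 0, 0, 0, 0, 0, 22, 0, 0, 0, 0, 0, 0, 30, 0, 0, 0, 0, 0, 0, 40, 0, 0, 0, 0, 0, 0, 50, 0, 0, 0, 0, 0, 0, 55, 0, 0, -0.3, 0, 0, 0, 55, 0, 0, -0.6, 0, 0, 0, 55, 0, 0, -0.8, 0, 0, 0, 55, 0, 0, -0.9, 0, 0, 0, 55, 0, 0, -0.9, 0, 0, 0, 55, 0, 0, -0.6, 0, 0, 0, 0])

```text
time_s: 24.1
position: [0.4648, -0.1014, 0.3019]
eef_rot: [2.274, 2.166, 0.002]
force: [0.9, -0.2, 0.2]
gripper_width: 0.446
```

```bash
python3 - <<'E'
from h import *
np.set_printoptions(precision=4,suppress=True)
s,t=avg("scene",3),avg("top",3)
for l in("lid_hinge","lid_edge"):
    q=[manip.spot_point(p,l)[:2] for p in(s,t)]; print(l,[[(x["point"],x["p"]) for x in y] for y in q]); 
    if all(q): print(tri(s,q[0][0]["point"],t,q[1][0]["point"]))
Rz=R.from_euler("z",np.radians(2.3)).as_matrix(); H=np.array([.505,.2215,.075])+Rz@[0,.068,0]
print("hinge",H)
for a in(1.5,1.6,1.7): 
    e=H+Rz@np.array([0,-.110*np.cos(a),.110*np.sin(a)+.005]); print(a,e,proj(s,e),proj(t,e))
go([.505,.35,.29],np.radians(92.3))
a=cv2.resize(s["avg"][110:260,215:375,::-1],(534,500),interpolation=cv2.INTER_CUBIC);b=cv2.resize(t["avg"][190:290,170:250,::-1],(266,332),interpolation=cv2.INTER_CUBIC)
C=np.zeros((500,800,3));C[:,:534]=a;C[:332,534:]=b; cv2.imwrite("pics/m8.png",np.clip(C,0,255).astype(np.uint8))
E
```

```text
lid_hinge [[([326.8, 233.8], 0.71), ([197.3, 202.3], 0.16)], [([196.4, 225.1], 0.6)]]
(array([0.5074, 0.2838, 0.0776]), np.float64(0.0033252877599706603))
lid_edge [[([337.2, 206.1], 0.96), ([273.0, 169.4], 0.57)], [([185.0, 224.6], 0.75)]]
(array([0.5007, 0.2934, 0.1936]), np.float64(0.0028608092685519144))
hinge [0.5023 0.2894 0.075 ]
1.5 [0.5026 0.2817 0.1897] [[333.2447 205.0306]] [[189.2828 224.3517]]
1.6 [0.5021 0.2927 0.19  ] [[335.9286 207.0847]] [[185.2288 224.52  ]]
1.7 [0.5017 0.3036 0.1891] [[338.5847 209.4535]] [[181.2834 224.7086]]
t 24.60 pos [ 0.4645 -0.1013  0.2994] psi 87.2 tilt 0.06 F [ 0.5 -0.3 -0.1] mom [-0.02 -0.02 -0.03] w 0.000
shift [15.09  0.62  0.32] turn [-0.01 -0.   -0.85]
```

View pics/m8.png

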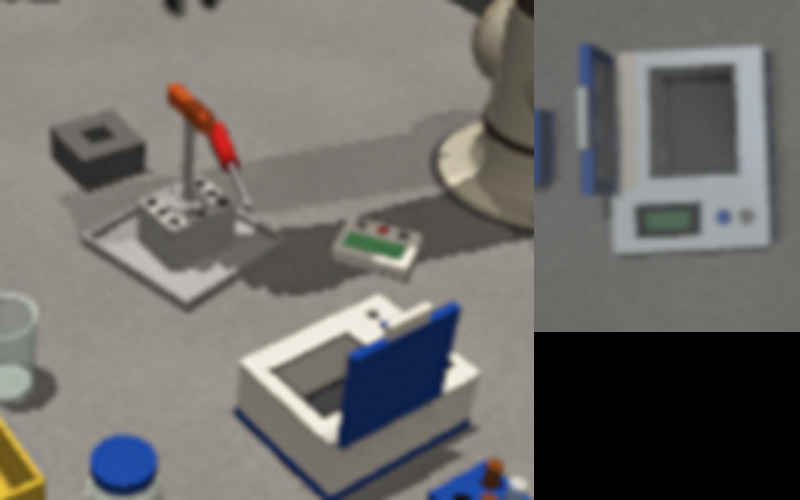

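Call:
send_rows(moves=[0.5, 0.02, 0, 0, 0, -0.85, 0, 1, 0.12, 0, 0, 0, 0, 0, 1, 0.12, 0, 0, 0, 0, 0, 1, 0.12, 0, 0, 0, 0, 0, 1, 0.12, 0, 0, 0, 0, 0, 1, 0.12, 0, 0, 0, 0, 0, 1, 0.12, 0, 0, 0, 0, 0, 1, 0.12, 0, 0, 0, 0, 0, 1, 0.12, 0, 0, 0, 0, 0, 1, 0.12, 0, 0, 0, 0, 0, 1, 0.12, 0, 0, 0, 0, 0, 1, 0.12, 0, 0, 0, 0, 0, 1, 0.12, 0, 0, 0, 0, 0, 1, 0.12, 0, 0, 0, 0, 0, 0.7, 0.06, 0, 0, 0, 0, 0, 0.2, 0, 0, 0, 0, 0, 0])

```text
time_s: 26.6
position: [0.496, 0.3457, 0.2931]
eef_rot: [-2.172, -2.264, 0.011]
force: [-0.2, -0.3, -0.4]
gripper_width: -0.001
```

```bash
python3 - <<'E'
from h import *
go([.502,.345,.158],np.radians(92.3))
E
```

```text
t 26.60 pos [0.496  0.3457 0.2931] psi 92.4 tilt 0.48 F [-0.2 -0.3 -0.4] mom [ 0.01 -0.03 -0.01] w -0.001
shift [-0.02  0.24  4.5 ] turn [-0.08  0.02  0.01]
```

Call:
send_rows(moves=[0, 0.2, 0.9, -0.08, 0.02, 0, 0, 0, 0, 0.9, 0, 0, 0, 0, 0, 0, 0.9, 0, 0, 0, 0, 0, 0, 0.9, 0, 0, 0, 0, 0, 0, 0.7, 0, 0, 0, 0, 0, 0, 0, 0, 0, 0, 0])

```text
time_s: 27.35
position: [0.5017, 0.3425, 0.16]
eef_rot: [2.176, 2.265, -0.001]
force: [-0.1, 0.5, 0.0]
gripper_width: 0.0
```

```bash
python3 - <<'E'
from h import *
go([.502,.300,.158],np.radians(92.3))
E
```

```text
t 27.35 pos [0.5017 0.3425 0.16  ] psi 92.3 tilt 0.06 F [-0.1  0.5  0. ] mom [ 0.02 -0.03 -0.02] w 0.000
shift [-1.42 -0.05  0.07] turn [ 0.    0.01 -0.  ]
```

Call:
send_rows(moves=[-0.5, 0, 0, 0, 0, 0, 0, -0.4, 0, 0, 0, 0, 0, 0, -0.3, 0, 0, 0, 0, 0, 0, -0.3, 0, 0, 0, 0, 0, 0, -0.3, 0, 0, 0, 0, 0, 0])

```text
time_s: 27.98
position: [0.5048, 0.2854, 0.1636]
eef_rot: [2.176, 2.265, 0.007]
force: [0.3, 3.4, -1.1]
gripper_width: -0.004
```

Call:
send_rows(moves=[-0.3, -0.05, 0.15, 0, 0, 0, 0, -0.3, 0, 0.15, 0, 0, 0, 0, -0.3, 0, 0.18, 0, 0, 0, 0, -0.3, 0, 0.2, 0, 0, 0, 0])

```text
time_s: 28.48
position: [0.5055, 0.247, 0.1433]
eef_rot: [2.175, 2.264, 0.011]
force: [1.2, 0.8, 1.7]
gripper_width: 0.001
```

Call:
send_rows(moves=[-0.25, -0.05, 0.28, 0, 0, 0, 0, -0.25, 0, 0.28, 0, 0, 0, 0, -0.22, 0, 0.28, 0, 0, 0, 0])

```text
time_s: 28.85
position: [0.505, 0.2236, 0.1158]
eef_rot: [2.176, 2.263, 0.01]
force: [0.3, 2.2, 1.2]
gripper_width: 0.0
```

```bash
python3 - <<'E'
from h import *
go([.502,.2164,.0945],np.radians(92.3))
E
```

```text
t 28.85 pos [0.505  0.2236 0.1158] psi 92.3 tilt 0.39 F [0.3 2.2 1.2] mom [ 0.34 -0.02 -0.02] w 0.000
shift [-0.24 -0.11  0.71] turn [ 0.06 -0.03 -0.01]
```

Call:
send_rows(moves=[-0.1, -0.05, 0.24, 0.06, -0.03, 0, 0, -0.08, 0, 0.24, 0, 0, 0, 0, -0.05, 0, 0.23, 0, 0, 0, 0, 0, 0, 0.12, 0, 0, 0, 0, 0, 0, 0.1, 0, 0, 0, 0])

```text
time_s: 29.48
position: [0.5035, 0.2151, 0.0857]
eef_rot: [2.177, 2.263, -0.004]
force: [-5.7, -4.7, 28.4]
gripper_width: 0.001
```

Call:
send_rows(moves=[0, 0, -0.3, 0, 0, 0, 0, 0, 0, -0.6, 0, 0, 0, 0, 0, 0, -0.9, 0, 0, 0, 0, 0, 0, -1, 0, 0, 0, 0, 0, 0, -1, 0, 0, 0, 0, 0, 0, -1, 0, 0, 0, 0, 0, 0, -1, 0, 0, 0, 0, 0, 0, -0.5, 0, 0, 0, 0])

```text
time_s: 30.48
position: [0.5024, 0.2165, 0.2861]
eef_rot: [2.176, 2.266, -0.0]
force: [0.4, -0.1, -0.7]
gripper_width: -0.007
```

```bash
python3 - <<'E'
from h import *
np.set_printoptions(precision=4,suppress=True)
go([.3,.3,.3],np.radians(92.3))
s,t=avg("scene",3),avg("top",3)
q=[manip.spot_point(p,"lid_edge")[:1] for p in(s,t)]; print(q)
if all(q): print(tri(s,q[0][0]["point"],t,q[1][0]["point"]))
Rz=R.from_euler("z",np.radians(2.3)).as_matrix()
print("closed edge expect",proj(s,np.array([.505,.2215,.081])+Rz@[0,-.042,0]))
for l in("block","lifter","lifter_bar","tray"): print(l,[[(x["point"],round(x["p"],2)) for x in manip.spot_point(p,l)[:1]] for p in(s,t)])
a=cv2.resize(s["avg"][100:260,190:370,::-1],(563,500),interpolation=cv2.INTER_CUBIC);b=cv2.resize(t["avg"][200:285,280:360,::-1],(237,252),interpolation=cv2.INTER_CUBIC);c=cv2.resize(t["avg"][190:275,170:250,::-1],(237,248),interpolation=cv2.INTER_CUBIC)
C=np.zeros((500,800,3));C[:,:563]=a;C[:252,563:]=b;C[252:,563:]=c; cv2.imwrite("pics/m9.png",np.clip(C,0,255).astype(np.uint8))
E
```

```text
t 30.48 pos [0.5024 0.2165 0.2861] psi 92.3 tilt 0.01 F [ 0.4 -0.1 -0.7] mom [ 0.   -0.04  0.05] w -0.007
shift [ 3.05 -6.63 -0.46] turn [-0.  0.  0.]
[[{'point': [306.7, 213.0], 'p': 0.72}], [{'point': [229.7, 223.6], 'p': 0.87}]]
(array([0.51  , 0.1832, 0.0862]), np.float64(9.518196078424434e-05))
closed edge expect [[306.6944 213.2083]]
block [[([271.4, 183.9], 0.83)], [([321.5, 237.2], 0.52)]]
lifter [[([268.9, 168.7], 0.69)], [([323.8, 239.0], 0.6)]]
lifter_bar [[([270.9, 146.7], 0.82)], [([332.3, 241.1], 0.7)]]
tray [[([272.1, 184.1], 0.96)], [([323.6, 237.7], 0.65)]]
```

View pics/m9.png

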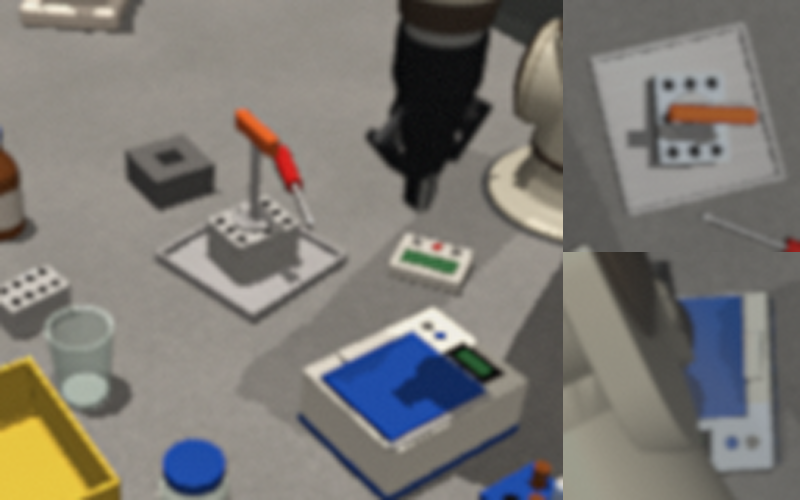

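The pictures show the lid flat on the heater, at pixel (306.7, 213.0) against (306.7, 213.2) expected. The block sits in mid-tray with the lifter upright and its bar across the block. I'm handing in.

```bash
python3 -c "
from cell import manip
print(manip.finish_job())"
```

```text
the job is handed in; nothing more can be done
None
```

The job is handed in at about 31 s on the robot's clock, with no verdict reported. I lowered the lifter into the slot until its collar touched. I then turned it clockwise about 95° and lifted the block straight out. I set the block down in the tray and released the lifter there. Last, I pushed the blue lid over from behind and pressed it down with about 28 N at the fingertips.

Last checks:
- **Lid:** it lies flat on the heater. Its free edge matches the closed position to 0.2 px in the scene view; the two-view height came out at 86 mm against 81 mm expected, which is within the networks' error.
- **Block and lifter:** the block stands upright near the middle of the tray, with the lifter upright and its bar across the block. The wrist carried about 5–6 N with the block hanging and about 2.4 N once it was down, so the block was on the tray floor before I opened the fingers.
- **Robot:** it was clear of everything, with the tool tip at 286 mm height and forces near zero.
- **Other things:** they looked undisturbed in the parts of the pictures I viewed; I did not measure them.

Two things differed from expectation:
- **Turn:** it went slightly past 90° without a clear rise in torque at the stop. I took this as the block turning a little in its well; the lift then held.
- **Cameras:** the two views disagreed by about 2 mm on the slot position, so I used the average.

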